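Seat two radius gauges on sprung gauging posts

ROBOT

A 6-joint arm with a two-finger parallel gripper is mounted at the origin on the work surface; the furniture and walls round the work are solid. World frame = base frame: x ahead of the robot, y to its left, z up, the work surface at z = 0. Lengths are in m, angles in degrees, forces in N, time in s.
With the tool pointing down it reaches from about 0.35 to 0.775 m from the base axis. Payload 5.5 kg.
Tool frame: the origin (TCP) lies at the centre of the arm's flange, where the gripper is bolted on; the fingertips stand manip.finger_overhang ahead of it and the grasp point (between the pads) lies 155 mm ahead of it (manip.finger_overhang is the distance from the TCP to the fingertips, in m); z points along the fingers, y is the line along which they close (so a half turn about z gives the same grasp; the last joint's range is limited). The gripper opens to 85 mm and grips with 20 to 120 N. Pads are 22 mm wide; open, the fingers measure 114 mm over their backs; the gripper's body (76 mm by 85 mm) begins 54 mm behind the grasp point. The pads swing forward as they close: fully open they stand 13 mm farther back than shut.
Start: joints at [-79.733, 17.945, 2.641, 74.691, 0, 82.002], TCP at [0.18, -0.546, 0.405] pointing down, gripper open.
Joint ranges: [-158.12, 158.12], [-49.38, 96.58], [-58.88, 72.47], [-126.05, 133.96], [-84.25, 85.87], [-180, 180]. Speed limits (degrees/s): [147.25, 147.25, 180, 180, 180, 180].

INTERFACE

Orientations are given as [roll, pitch, yaw] about the fixed x, y, z axes, in that order (R = Rz(yaw) Ry(pitch) Rx(roll)).
In Python, from bench import manip, effector, planner, status, optics, workorder gives the robot as it stands. Calls block until the motion is done:
- manip.goto(position, orientation): joint-space move of the TCP to a pose.
- manip.move_linear(position, v=0.15, rot=None): straight line of the TCP; rot=None keeps the orientation; v is the mean speed in m/s.
- manip.move_j(angles): joint-space move.
- effector.grip(opening, newtons=None): finger opening in m; newtons is the grip in N (None keeps the last); returns when the fingers have stopped.
- manip.dwell(seconds).
- planner.ik(position, orientation): joint angles nearest the present ones, or None.
- status.sense(): the state.
- optics.camera(name): name is "side" or "top"; returns a dict with "pixels" (480x640x3 uint8, red, green, blue), "K" (3x3 intrinsics, pixels), "origin" and "attitude" of the camera in the world. Camera axes: x right, y up, looking along -z (the intrinsics and any distortion apply to the point x, -y, -z); pixel columns grow to the right and rows downward; lengths in m; the calibration is good to about 2 mm. A picture is of the moment at which its call begins. There is no depth.
A pose or a line that the arm cannot do raises manip.PlanningError and nothing moves.
- workorder.finish_job(): hands the job in; it is judged then, once.
The state is a dict: "time_s": time; "qpos": joint angles; "joint_vel": joint speeds; "effort": joint torques, N m; "tool_pos": TCP position; "tcp_rot": TCP orientation; "force": force on the tool from outside, world axes, zero at the start; "wrist_torque": the same for the moment, N m; "finger_gap": finger opening in m; "finger_force": force on a finger pad.
Only numpy, scipy, OpenCV 4.12 (cv2) and the standard library are available. Lean on these libraries where they do the work, as an engineer would, in place of code of your own. Each camera call takes 0.05 s, during which the arm holds its last target. There are 200 camera calls.

TASK

Check the two rounded edges with the radius gauges: first set the hollow gauge astride the ridge, then set the gauge with the sharper round nose into the groove. Press each one down gently so that the sprung head gives a little but does not hit its stop, and keep it pressed for a second, so that both flanks bear and it cannot rock. Leave both gauges standing in place, and leave the blunt gauge in the rack and the bottles and beaker alone.

Things in the scene. Friction and masses are not known exactly. Their poses are not given: they have to be found in the camera images.
- post_ridge: Post with a 90 degree ridge on its head, top rounded to 12 mm radius, 40 mm long, 49 mm wide. Origin under the 90 x 90 x 12 mm base plate, on the post's axis; x along the edge, z up. The crown stands 94 to 124 mm above the worktop, clamped at a height NOT in this reading: find it by touch. Sprung head: holds up to 4 N downward, then gives 1 mm per N; hard stop after 12 mm (16 N).
- post_groove: Post with a 90 degree groove in its 40 x 60 mm head, bottom filleted to 12 mm radius, 19.5 mm deep. Origin under the 90 x 90 x 12 mm base plate, on the post's axis; x along the edge, z up. The groove's bottom stands 94 to 124 mm above the worktop, clamped at a height NOT in this reading: find it by touch. Sprung head: holds up to 4 N downward, then gives 1 mm per N; hard stop after 12 mm (16 N).
- gauge_hollow: Steel radius gauge, upright in the rack, z up, 18 mm thick (x), 115 g. Underside: hollow 90 degree vee with 12 mm concave radius; fits the ridge. Origin at the middle of the arc (on the ridge's crown when seated). Feet 60 mm apart over all (y), 19.5 mm below the origin. Tab 40 mm wide (y), 12 to 58 mm above the origin, to grip across its faces (along x). Either way round.
- gauge_nose: Steel radius gauge, upright in the rack, z up, 18 mm thick (x), 115 g. Underside: 90 degree wedge, 49 mm wide (y), with a 12 mm round nose; fits the groove. Origin at the lowest point of the nose (on the groove's bottom when seated). Tab 40 mm wide (y), 31 to 58 mm above the origin, to grip across its faces (along x). Either way round.
- gauge_blunt: Steel radius gauge, upright in the rack, z up, 18 mm thick (x), 115 g. Like the nose gauge but with a much blunter 22 mm nose; its radius fits neither head and it stays in the rack. Origin at the lowest point of the nose; its tab's top is 58 mm above.
- gauge_hollow_l: The 45 degree flank on the +y side of the hollow gauge (part of that gauge; origin and axes coincide with the gauge's).
- gauge_hollow_r: The 45 degree flank on the -y side of the hollow gauge (part of that gauge; origin and axes coincide with the gauge's).
- gauge_nose_l: The 45 degree flank on the +y side of the nose gauge (part of that gauge; origin and axes coincide with the gauge's).
- gauge_nose_r: The 45 degree flank on the -y side of the nose gauge (part of that gauge; origin and axes coincide with the gauge's).
- rack: Fixed grey plastic rack, 60 x 250 mm, 26 mm high, with three places 78 mm apart along its y (middle one at the origin); in each a gauge stands on two rails, across x of the rack. The gauges stand in any order. Origin under its centre, z up.
- bottle_small: Bystander: white bottle with screw cap, 60 mm across, 119 mm high. Origin at the centre of its underside.
- beaker_small: Bystander: glass beaker, 60 mm across, 70 mm high. Origin at the centre of its underside.
- bottle_squat: Bystander: squat white bottle with screw cap, 70 mm across, 101 mm high. Origin at the centre of its underside.
Mind the look-alikes: they are no part of the job. What is shaped like the post_groove but orange is not meant.

How it is judged (in metres and radians):
On the way, in this order (a step that is already met when the one before it is completed fails the run):
1. the hollow gauge sits squarely on the ridge and is kept pressed down, both flanks bearing at least 3 N (contact force between each of gauge_hollow_l, gauge_hollow_r and post_ridge above 3 N and x of gauge_hollow in the frame of post_ridge between -0.011 and 0.011 m and y of gauge_hollow in the frame of post_ridge between -0.003 and 0.003 m and angle between gauge_hollow's own z axis and vertical below 0.08 rad and angle between the x axis of gauge_hollow and the x axis of post_ridge, either way round below 0.08 rad), for 0.6 s.
2. the nose gauge sits squarely in the groove and is kept pressed down, both flanks bearing at least 3 N (contact force between each of gauge_nose_l, gauge_nose_r and post_groove above 3 N and x of gauge_nose in the frame of post_groove between -0.011 and 0.011 m and y of gauge_nose in the frame of post_groove between -0.003 and 0.003 m and angle between gauge_nose's own z axis and vertical below 0.08 rad and angle between the x axis of gauge_nose and the x axis of post_groove, either way round below 0.08 rad), for 0.6 s.
At the end, for the whole second after the job is handed in: Hollow gauge on the ridge, nose gauge in the groove, both released and at rest, both flanks of each bearing (over 0.1 N), centred within 3 mm across and 11 mm along the edge, upright and square to it within 0.08 rad; blunt gauge within 10 mm of its start (contact force between each of gauge_hollow_l, gauge_hollow_r and post_ridge above 0.1 N and x of gauge_hollow in the frame of post_ridge between -0.011 and 0.011 m and y of gauge_hollow in the frame of post_ridge between -0.003 and 0.003 m and angle between each of gauge_hollow, gauge_nose's own z axis and vertical below 0.08 rad and angle between the x axis of gauge_hollow and the x axis of post_ridge, either way round below 0.08 rad and linear speed of each of gauge_hollow, gauge_nose below 0.03 m/s and contact force between each of gauge_nose_l, gauge_nose_r and post_groove above 0.1 N and x of gauge_nose in the frame of post_groove between -0.011 and 0.011 m and y of gauge_nose in the frame of post_groove between -0.003 and 0.003 m and angle between the x axis of gauge_nose and the x axis of post_groove, either way round below 0.08 rad and distance of gauge_blunt from where it was at the start of the episode below 0.01 m); the robot touches nothing.
It fails at once if the ridge post is loaded with more than 35 N in all on its flanks (head driven onto its stop, or struck) (contact force between post_ridge and anything else above 35 N).
It fails at once if the groove post is loaded with more than 35 N in all on its flanks (head driven onto its stop, or struck) (contact force between post_groove and anything else above 35 N).
It fails at once if the blunt gauge is moved more than 20 mm (distance of gauge_blunt from where it was at the start of the episode above 0.02 m).
It fails at once if a bottle or the beaker is moved more than 30 mm (distance of any of bottle_small, beaker_small, bottle_squat from where it was at the start of the episode above 0.03 m).
It also fails if it takes over 67 s, if anything falls off the work surface, if the arm or the gripper's body presses on something with over 40 N, if the wrist force passes 120 N, or if a joint passes its speed limit or range.

## Working session

There is one attempt and no reset: what is moved stays moved. The work goes in short steps, each a Python script; the robot and the scene stay as the last script left them, time stands still between calls to the robot, and variables do not carry over. Pictures are saved under pics/ and viewed, at most 10 in all, crops included, and the job is handed in when it is done.

```bash
mkdir -p pics; ls; python3 - <<'E'
from bench import manip, effector, planner, status, optics, workorder
import cv2,numpy as np,pickle
for n in("side","top"):
    c=optics.camera(n); cv2.imwrite(f"pics/{n}0.png",c["pixels"][:,:,::-1]); pickle.dump(c,open(f"{n}0.pkl","wb"))
    print(n,{k:v for k,v in c.items() if k!="pixels"})
s=status.sense();print({k:np.round(s[k],3) for k in s},manip.finger_overhang)
E
```

```text
pics
side {'K': array([[558.50931508,   0.        , 317.60088062],
       [  0.        , 558.50931508, 242.20824928],
       [  0.        ,   0.        ,   1.        ]]), 'origin': array([ 0.98992129, -0.61836917,  0.81487026]), 'attitude': array([42.97509063,  0.7391504 , 37.1684857 ])}
top {'K': array([[462.42005841,   0.        , 323.47407453],
       [  0.        , 462.42005841, 237.051647  ],
       [  0.        ,   0.        ,   1.        ]]), 'origin': array([ 0.4386899 , -0.06333951,  1.10177254]), 'attitude': array([  5.35838229,   1.45701676, -91.32537086])}
{'time_s': np.float64(0.1), 'qpos': array([-7.9732e+01,  1.7986e+01,  2.5840e+00,  7.4690e+01, -1.0000e-03,
        8.2003e+01]), 'joint_vel': array([ 0.046, -0.036,  0.127,  0.001,  0.014,  0.068]), 'effort': array([ 2.0000e-03, -4.8173e+01,  2.9924e+01,  1.3000e-02, -0.0000e+00,
       -0.0000e+00]), 'tool_pos': array([ 0.18 , -0.546,  0.404]), 'tcp_rot': array([-1.79909e+02, -1.10000e-02,  1.82650e+01]), 'force': array([ 0.376, -0.509,  0.608]), 'wrist_torque': array([-0.017,  0.065,  0.053]), 'finger_force': np.float64(0.0), 'finger_gap': np.float64(0.085)} 0.1734
```

View pics/top0.png

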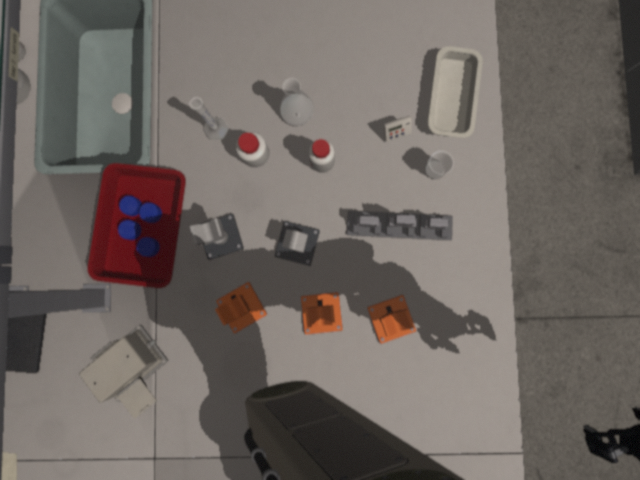

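View pics/side0.png

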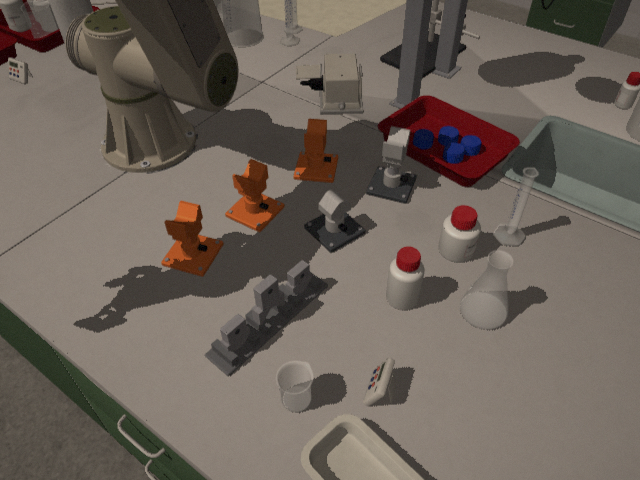

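Top view: two grey posts at about (218,235) and (297,242), three orange decoys at (240,307), (321,313) and (391,318). The rack gauges are at (367,222), (403,222) and (437,224). Next is a close crop to tell the gauges and posts apart.

```bash
python3 - <<'E'
import cv2,numpy as np
s=cv2.imread("pics/side0.png");t=cv2.imread("pics/top0.png")
f=lambda im,x,y,w,h,W,H:cv2.resize(im[y:y+h,x:x+w],(W,H),interpolation=cv2.INTER_CUBIC)
a=np.hstack([f(s,200,250,135,125,405,375),f(s,300,120,130,125,390,375)])
b=np.hstack([f(t,340,200,120,45,480,180),f(t,188,200,140,72,315,180)])
m=np.vstack([a,cv2.copyMakeBorder(b,0,0,0,0,0)]); m=cv2.convertScaleAbs(m,alpha=1.3) ;cv2.imwrite("pics/m1.png",m);print(m.shape)
E
```

```text
(555, 795, 3)
```

View pics/m1.png

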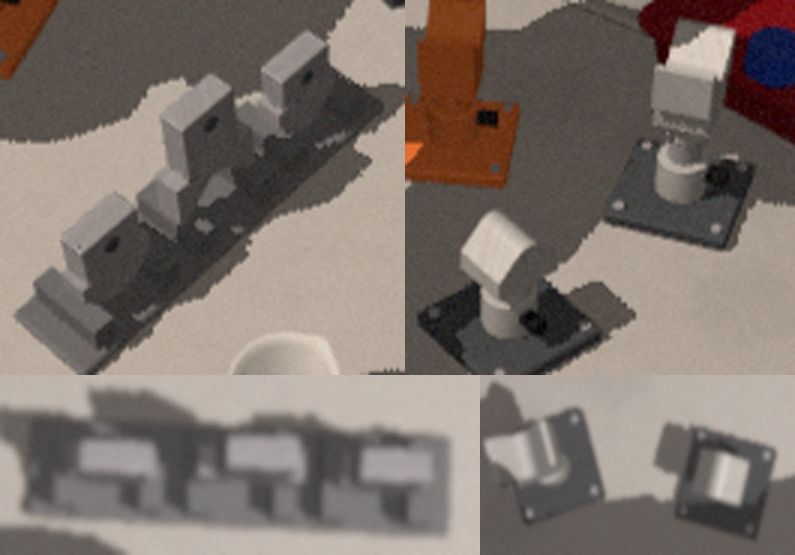

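Ridge post is the right-hand grey one at top (297,242). Groove post is the left one at (218,235). The middle gauge (403,222) stands tallest with side feet, so it's the hollow one. The nose and blunt gauges are (367,222) and (437,224), and I need a closer crop to say which is which.

```bash
cat > h.py <<'E'
from bench import manip, effector, planner, status, optics, workorder
import numpy as np, cv2, pickle
from scipy.spatial.transform import Rotation as Ro
def ray(c,u,v):
    d=np.linalg.inv(c["K"])@[u,v,1]; d=d*[1,-1,-1]
    return Ro.from_euler("xyz",c["attitude"],degrees=True).apply(d)
def unproj(c,u,v,z):
    d=ray(c,u,v); o=c["origin"]; return o+d*(z-o[2])/d[2]
def proj(c,P):
    p=Ro.from_euler("xyz",c["attitude"],degrees=True).inv().apply(np.atleast_2d(P)-c["origin"])*[1,-1,-1]
    q=p@c["K"].T; return q[:,:2]/q[:,2:]
def tri(c1,a,c2,b):
    d1,d2=ray(c1,*a),ray(c2,*b); s=np.linalg.lstsq(np.c_[d1,-d2],c2["origin"]-c1["origin"],rcond=None)[0]
    return (c1["origin"]+d1*s[0]+c2["origin"]+d2*s[1])/2
E
python3 - <<'E'
from h import *
S=pickle.load(open("side0.pkl","rb"));T=pickle.load(open("top0.pkl","rb"))
a=[optics.camera("side")["pixels"].astype(float) for _ in range(8)]
s=np.mean(a,0).astype(np.uint8)[:,:,::-1];cv2.imwrite("pics/side_avg.png",s)
b=[optics.camera("top")["pixels"].astype(float) for _ in range(8)]
t=np.mean(b,0).astype(np.uint8)[:,:,::-1];cv2.imwrite("pics/top_avg.png",t)
f=lambda im,x,y,w,h,k:cv2.resize(im[y:y+h,x:x+w],None,fx=k,fy=k,interpolation=cv2.INTER_CUBIC)
m=np.hstack([f(s,205,305,60,72,6.6),f(s,272,252,60,72,6.6)])
m=cv2.convertScaleAbs(m,alpha=1.8);cv2.imwrite("pics/m2.png",m);print(m.shape)
m=np.hstack([f(t,340,200,120,50,6.6)])
for x in range(0,120,10): cv2.putText(m,str(340+x),(int(x*6.6),10),0,.35,(0,0,255))
for y in range(0,50,10): cv2.putText(m,str(200+y),(0,int(y*6.6)+10),0,.35,(0,0,255))
n=f(t,180,200,145,70,5.46)
for x in range(0,145,10): cv2.putText(n,str(180+x),(int(x*5.46),10),0,.35,(0,0,255))
for y in range(0,70,10): cv2.putText(n,str(200+y),(0,int(y*5.46)+10),0,.35,(0,0,255))
n=n[:200*2-10]
m=cv2.vconcat([m[:, :790],n[:600-m.shape[0],:790]]) if 1 else 0
cv2.imwrite("pics/m3.png",m);print(m.shape)
E
```

```text
(475, 792, 3)
(600, 790, 3)
```

View pics/m2.png

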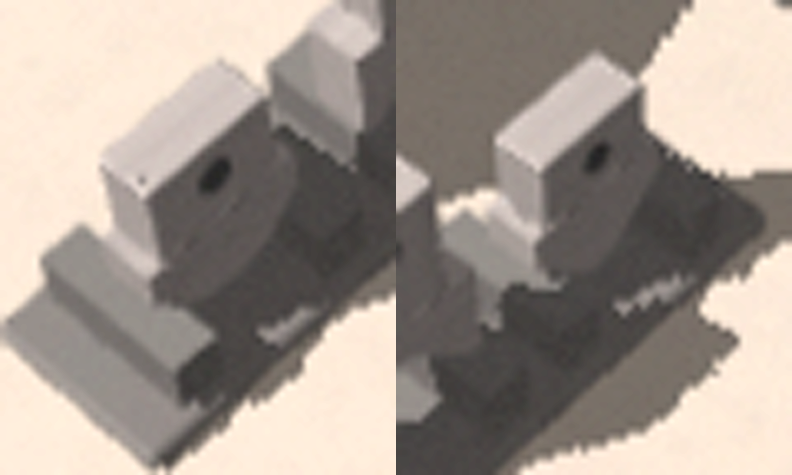

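View pics/m3.png

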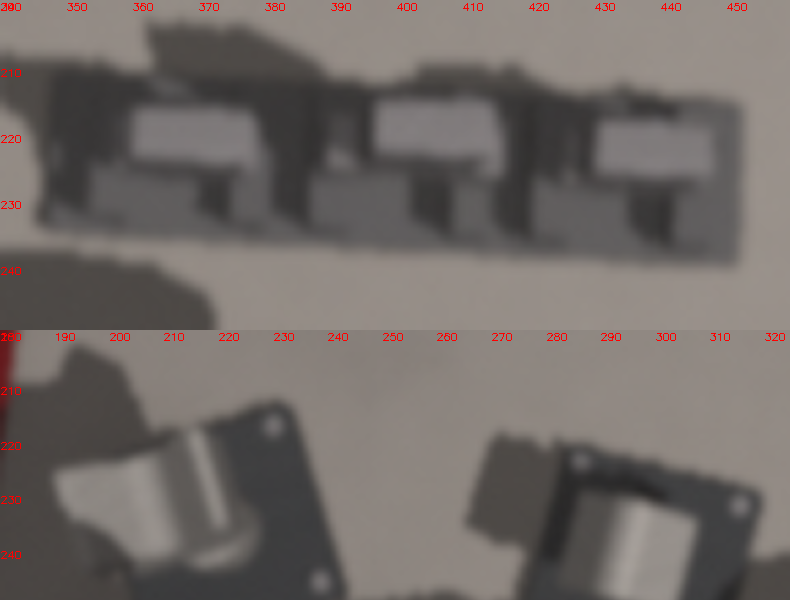

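The left crop (side 235,325) has a nose that looks wide and round. The right one (side 298,269) looks a bit narrower. I'll settle it by projecting both profiles onto the image.

```bash
python3 - <<'E'
from h import *
S=pickle.load(open("side0.pkl","rb"));T=pickle.load(open("top0.pkl","rb"))
s=cv2.imread("pics/side_avg.png")
def prof(r,ht=58):
    a=np.radians(np.linspace(-45,45,25)); arc=np.c_[r*np.sin(a),r-r*np.cos(a)]
    e=arc[-1]; w=24.5; k=[w,e[1]+w-e[0]]
    pts=np.vstack([arc,[k],[[w,31],[20,31],[20,58],[-20,58],[-20,31],[-w,31],[-k[0],k[1]]]]);return pts/1000
out=[]
for n,sc,tc,org in(("near",(233.1,324.8),(439.2,222.2),(205,305)),("far",(298.4,269.2),(369.6,220.6),(272,252))):
    P=tri(S,sc,T,tc);print(n,P,proj(S,P)-sc,proj(T,P)-tc)
    im0=cv2.resize(s[org[1]:org[1]+72,org[0]:org[0]+60],None,fx=6.6,fy=6.6,interpolation=cv2.INTER_CUBIC)
    im0=cv2.convertScaleAbs(im0,alpha=1.8)
    # rack yaw from top face centres
    row=[]
    for r,col in((12,(0,0,255)),(22,(0,255,0))):
        q=prof(r); yaw=ROT=np.radians(-3.0+0)
        # place top-face centre on P by fixing side-image centre
        X=np.c_[np.full(len(q),.009),q[:,0],q[:,1]-.058]
        R=Ro.from_euler("z",-0.0).as_matrix() 
        import json
        W=X@Ro.from_euler("z",np.arctan2(0,1)).as_matrix().T+P
        p=((proj(S,W)-org+.5)*6.6).astype(int)
        im=im0.copy()[:, :396];cv2.polylines(im,[p],True,col,1);row.append(im)
    out.append(np.hstack(row))
m=cv2.resize(np.vstack(out),None,fx=.63,fy=.63);m=np.vstack(out);m=cv2.resize(m,(500,600));cv2.imwrite("pics/m4.png",m)
A=unproj(T,369.6,220.6,.09)[:2];B=unproj(T,439.2,222.2,.09)[:2];print(A,B,np.degrees(np.arctan2(*(A-B))))
E
```

```text
near [ 0.56334536 -0.29758024  0.07136353] [[-0.66165629  0.06104722]] [[-0.36537625 -0.30773519]]
far [ 0.57226273 -0.14244353  0.06785558] [[-1.16332531  0.14049507]] [[-0.64893308 -0.6411825 ]]
[ 0.56794314 -0.14212744] [ 0.56039114 -0.29410762] 2.844728452903554
```

View pics/m4.png

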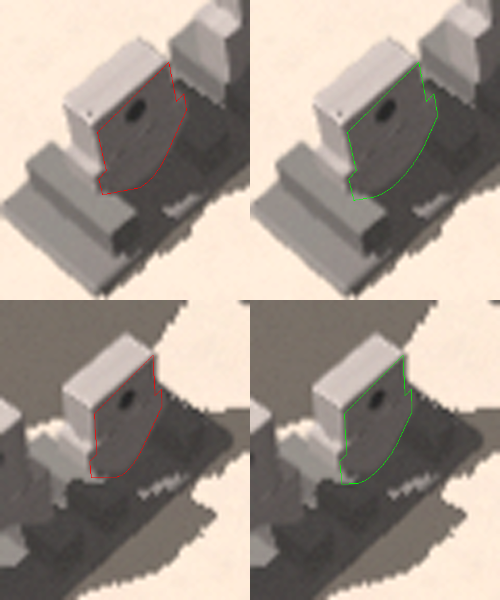

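Triangulated tab heights put the near gauge 3.5 mm higher (71.4 against 67.9 mm), and a blunt nose on the same rails should sit about 4 mm higher. The far gauge also shows straight flanks. So I take the nose gauge as side (298,269) / top (370,221), to be re-checked after a small lift. Next, the posts' base plates.

```bash
python3 - <<'E'
from h import *
s=cv2.imread("pics/side_avg.png");t=cv2.imread("pics/top_avg.png")
def f(im,x,y,w,h,k):
    m=cv2.resize(im[y:y+h,x:x+w],None,fx=k,fy=k,interpolation=cv2.INTER_CUBIC); m=cv2.convertScaleAbs(255*(m/255.)**.6)
    for a in range(0,w,10): cv2.putText(m,str(x+a),(int(a*k),8),0,.3,(0,0,255)); cv2.line(m,(int(a*k),9),(int(a*k),14),(0,0,255))
    for a in range(10,h,10): cv2.putText(m,str(y+a),(0,int(a*k)+3),0,.3,(0,0,255))
    return m
m=np.vstack([np.hstack([f(t,185,205,66,50,6),f(t,265,215,66,50,6)]),np.hstack([f(s,358,120,66,84,3.55).copy(),f(s,296,175,80,84,3.55)])[:, :]] ) if 0 else None
A=np.hstack([f(t,185,205,66,50,6),f(t,265,215,66,50,6)]);B=np.hstack([f(s,360,150,66,50,6),f(s,300,195,66,50,6)])
m=np.vstack([A,B]);cv2.imwrite("pics/m5.png",m);print(m.shape)
E
```

```text
(600, 792, 3)
```

View pics/m5.png

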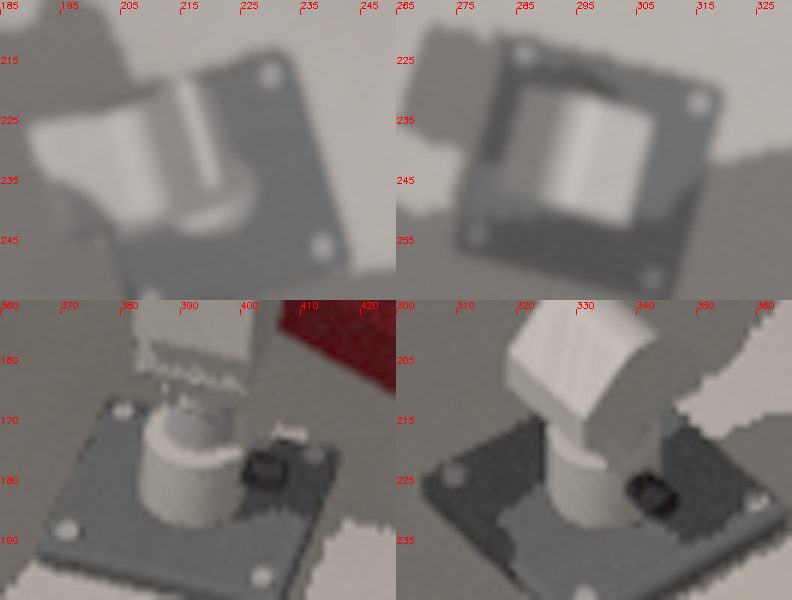

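```bash
python3 - <<'E'
from h import *
from scipy.optimize import least_squares
S=pickle.load(open("side0.pkl","rb"));T=pickle.load(open("top0.pkl","rb"))
g=lambda L,o:[(o[0]+(u-o[2]+.5)/6-.5,o[1]+(v-o[3]+.5)/6-.5) for u,v in L]
R=dict(T=g([(524,55),(699,103),(653,278),(477,235)],(265,215,396,0)),S=g([(453,474),(756,503),(585,596)],(300,195,396,300)))
G=dict(T=g([(270,75),(322,246),(150,297)],(185,205,0,0)),S=g([(123,410),(68,530),(262,576),(315,455)],(360,150,0,300)))
zb=.0135
for n,o in(("ridge",R),("groove",G)):
    def corners(p): 
        c=np.array([[1,1],[1,-1],[-1,-1],[-1,1]])*p[3]; a=p[2]
        return np.c_[c@np.array([[np.cos(a),np.sin(a)],[-np.sin(a),np.cos(a)]])+p[:2],np.full(4,zb)]
    def near(c,p,obs,b):
        q=proj(c,corners(p))+b; return np.concatenate([q[np.argmin(np.linalg.norm(q-u,axis=1))]-u for u in obs])
    for use in("T","S","TS"):
        fun=lambda p:np.concatenate([near(dict(T=T,S=S)[k],p,o[k],0) for k in use])
        P0=unproj(T,*np.mean([R["T"][0],R["T"][2]] if n=="ridge" else [G["T"][0],G["T"][2]],0),zb)[:2]
        r=least_squares(fun,[*P0,np.radians(-16 if n=="ridge" else 15),.035]);print(n,use,r.x[:2].round(4),np.degrees(r.x[2]).round(2),r.x[3].round(4),"rms",np.sqrt(np.mean(r.fun**2)).round(2))
# tab tops: three gauges
for n,sc,tc in(("blunt",(233.1,324.8),(439.2,222.2)),("nose",(298.4,269.2),(369.6,220.6))): print(n,tri(S,sc,T,tc).round(4))
# rack corner picks (top,m3 crop k=6.6): z=.026 right edge
for uv in((742,100),(738,265),(38,230)): print("rack",unproj(T,340+uv[0]/6.6-.4,200+uv[1]/6.6-.4,.0).round(4))
E
```

```text
ridge T [0.5301 0.0258] -15.84 0.036 rms 0.19
ridge S [0.5303 0.0263] -16.11 0.0361 rms 0.18
ridge TS [0.5302 0.026 ] -15.9 0.036 rms 0.2
groove T [0.5511 0.2088] 15.99 0.0354 rms 0.16
groove S [0.5509 0.2101] 16.15 0.0359 rms 0.21
groove TS [0.5511 0.2094] 16.14 0.0357 rms 0.26
blunt [ 0.5633 -0.2976  0.0714]
nose [ 0.5723 -0.1424  0.0679]
rack [ 0.5883 -0.3459  0.    ]
rack [ 0.5285 -0.3415  0.    ]
rack [ 0.5476 -0.0902  0.    ]
```

```bash
python3 - <<'E'
from h import *
S=pickle.load(open("side0.pkl","rb"));T=pickle.load(open("top0.pkl","rb"))
print("hollow",tri(S,(266.0,287.),T,(405.5,219.)).round(4))
for z in(.094,.104,.114,.124):
    M=Ro.from_euler("z",-15.9,degrees=True).as_matrix();print(z,"ridge ends side",proj(S,np.array([[.02,0,z],[-.02,0,z]])@M.T+[.5302,.026,0]).round(1).tolist())
    M=Ro.from_euler("z",16.1,degrees=True).as_matrix();c=np.array([[.02,.03,0],[.02,-.03,0],[-.02,-.03,0],[-.02,.03,0]])+[0,0,z+.0195]
    print("   groove top",proj(S,c@M.T+[.5511,.2094,0]).round(0).tolist(),"T",proj(T,c@M.T+[.5511,.2094,0]).round(0).tolist())
for n,p,th in(("hollow",(.5678,-.22,.20),-3.3),("nose",(.5723,-.1424,.20),-3.3),("ridge",(.5302,.026,.33),-15.9),("groove",(.5511,.2094,.33),16.1)):
    for d in(90,-90):
        q=planner.ik(np.array(p)+[0,0,.05],[180,0,th+d]);print(n,d,None if q is None else np.round(q,0))
E
```

```text
hollow [ 0.5692 -0.2199  0.0943]
0.094 ridge ends side [[341.0, 201.9], [328.1, 190.7]]
   groove top [[409.0, 138.0], [401.0, 155.0], [382.0, 151.0], [390.0, 134.0]] T [[192.0, 227.0], [219.0, 218.0], [224.0, 236.0], [197.0, 244.0]]
0.104 ridge ends side [[341.1, 198.0], [328.1, 186.8]]
   groove top [[409.0, 134.0], [402.0, 151.0], [382.0, 147.0], [391.0, 130.0]] T [[191.0, 226.0], [217.0, 218.0], [223.0, 235.0], [196.0, 244.0]]
0.114 ridge ends side [[341.2, 194.0], [328.1, 182.9]]
   groove top [[410.0, 130.0], [402.0, 147.0], [383.0, 143.0], [391.0, 126.0]] T [[189.0, 226.0], [216.0, 217.0], [221.0, 235.0], [194.0, 243.0]]
0.124 ridge ends side [[341.3, 190.0], [328.1, 178.8]]
   groove top [[410.0, 126.0], [403.0, 143.0], [383.0, 139.0], [391.0, 122.0]] T [[188.0, 225.0], [215.0, 216.0], [220.0, 234.0], [193.0, 243.0]]
hollow 90 [-29.  27.  -7.  56.   0.  65.]
hollow -90 [ -29.   27.   -7.   56.    0. -115.]
nose 90 [-22.  25. -10.  55.   0.  72.]
nose -90 [ -22.   25.  -10.   55.    0. -108.]
ridge 90 [ -6.  14.  -7.  70.   0. 100.]
ridge -90 [ -6.  14.  -7.  70.   0. -80.]
groove 90 [13. 20.  2. 72.  0. 87.]
groove -90 [ 13.  20.   2.  72.   0. -93.]
```

Ridge crown is about 0.096 m and groove bottom about 0.112 m. Picking up the hollow gauge.

```bash
cat >> h.py <<'E'
def pick(xy,top,th,depth=.012,N=60):
    x,y=xy; manip.goto([x,y,top+.06+.155],[180,0,th+90]); effector.grip(.05,N)
    manip.move_linear([x,y,top-depth+.155],v=.12); effector.grip(.0,N)
    s=status.sense(); print("grip",s["finger_gap"],s["finger_force"],s["tool_pos"],s["time_s"])
def st(): 
    s=status.sense(); print("t",round(s["time_s"],2),"tcp",np.round(s["tool_pos"],4),"F",np.round(s["force"],2),"M",np.round(s["wrist_torque"],2),"gap",round(s["finger_gap"],4)); return s
E
python3 - <<'E'
from h import *
pick((.5680,-.2200),.0943,-3.3); st()
p=status.sense()["tool_pos"]; manip.move_linear([p[0],p[1],p[2]+.10],v=.2); st()
c=optics.camera("side");cv2.imwrite("pics/s2.png",c["pixels"][:,:,::-1])
E
```

```text
grip 0.017244264249931758 58.74139487743378 [ 0.56836283 -0.22019061  0.23839892] 4.3417
t 4.34 tcp [ 0.5684 -0.2202  0.2384] F [ 0.85 -0.1   5.01] M [0.05 0.06 0.02] gap 0.0172
t 5.0 tcp [ 0.568  -0.22    0.3372] F [ 0.04  0.46 -1.58] M [ 0.01  0.   -0.02] gap 0.0174
```

View pics/s2.png

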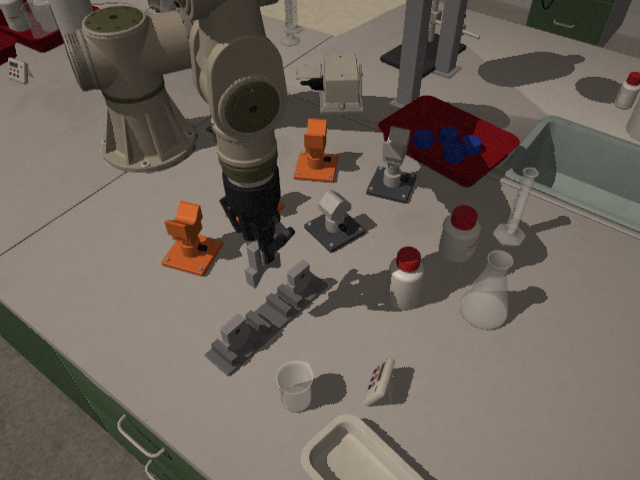

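The hollow gauge is held at about (252,265). The other two are undisturbed in the rack. Now the guarded descent on the ridge.

```bash
cat >> h.py <<'E'
def seat(xy,th,z0,zmin,touch=2.5,press=10.,step=.002):
    """guarded descent with lateral compliance across the edge (local y); returns xy,z at press"""
    u=np.array([-np.sin(np.radians(th)),np.cos(np.radians(th))]); xy=np.array(xy,float); z=z0
    manip.goto([*xy,z0+.03],[180,0,th+90]); manip.move_linear([*xy,z0],v=.12); manip.dwell(.2)
    b=np.mean([status.sense()["force"] for _ in range(3)],0); shift=0; tz=None
    while z>zmin:
        s=status.sense(); f=s["force"]-b; fy=f[:2]@u
        if f[2]>touch:
            if tz is None: tz=z
            print("z",round(z,4),"Fz",round(f[2],1),"fy",round(fy,1),"fx",round(f[0]*u[1]-f[1]*u[0],1),"Mx",round(s["wrist_torque"][:2]@[u[1],-u[0]],2),"sh",round(shift*1e3,2))
            if f[2]>press: break
            d=np.clip(fy*.00025,-.001,.001) if abs(fy)>1 else 0
            shift+=d; xy=xy+u*d
            if abs(shift)>.006: print("shift!"); break
            z-=.001
        else: z-=step
        manip.move_linear([*xy,z],v=.03)
    return xy,z,tz,b
E
python3 - <<'E'
from h import *
p=status.sense()["tool_pos"]; manip.move_linear([p[0],p[1],.40],v=.25)
print(seat((.5302,.026),-15.9,.312,.280)); st()
E
```

```text
z 0.286 Fz 4.0 fy -4.2 fx -0.4 Mx -1.01 sh 0.0
z 0.285 Fz 4.7 fy -1.9 fx -0.3 Mx -0.54 sh -1.0
z 0.284 Fz 7.1 fy -0.6 fx -0.1 Mx -0.31 sh -1.49
z 0.283 Fz 7.5 fy -0.8 fx -0.5 Mx -0.28 sh -1.49
z 0.282 Fz 7.3 fy -0.2 fx -0.8 Mx -0.32 sh -1.49
z 0.281 Fz 8.3 fy -1.3 fx -1.1 Mx -0.37 sh -1.49
(array([0.52970528, 0.02426326]), 0.27999999999999997, 0.286, array([-0.0199893 , -0.37922785, -0.48230037]))
t 11.8 tcp [0.5301 0.0247 0.281 ] F [-0.92 -0.55  9.31] M [-0.05  0.31 -0.02] gap 0.0172
```

The ridge is found, with about 9 N on it and the lateral force nearly balanced. Hold, ease off, release.

```bash
python3 - <<'E'
from h import *
manip.dwell(1.1); s=st(); x,y=.5297,.02426
manip.move_linear([x,y,.2858],v=.03); manip.dwell(.1); st()
effector.grip(.05); manip.dwell(.1); st()
manip.move_linear([x,y,.40],v=.2); st()
for n in("side","top"):
    c=optics.camera(n);cv2.imwrite(f"pics/{n}3.png",c["pixels"][:,:,::-1])
a=cv2.imread("pics/side3.png")[150:260,270:400];b=cv2.imread("pics/top3.png")[205:275,260:335]
cv2.imwrite("pics/m6.png",np.hstack([cv2.resize(a,(390,330)),cv2.resize(b,(353,330))]))
E
```

```text
t 12.9 tcp [0.5301 0.0247 0.281 ] F [-1.24  0.46  8.34] M [-0.1   0.26  0.  ] gap 0.0176
t 13.34 tcp [0.5301 0.0246 0.2859] F [1.72 0.82 4.57] M [ 0.33 -0.4  -0.04] gap 0.0173
t 13.86 tcp [0.5296 0.0242 0.2855] F [0.69 0.67 1.  ] M [ 0.01 -0.01  0.02] gap 0.0495
t 14.58 tcp [0.5295 0.0243 0.3991] F [-0.56  0.46  0.47] M [-0.03 -0.08  0.  ] gap 0.0503
```

View pics/m6.png

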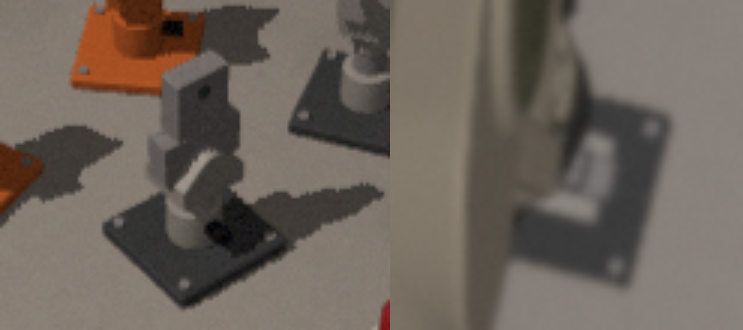

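The hollow gauge stands upright astride the ridge (side view, about (340,195)). Now grip the nose candidate, lift it 15 mm and check its profile before moving it away.

```bash
python3 - <<'E'
from h import *
pick((.5720,-.1424),.068,-3.3,depth=.010); 
p=status.sense()["tool_pos"]; manip.move_linear([p[0],p[1],p[2]+.015],v=.1); st()
c=optics.camera("side");f=np.mean([optics.camera("side")["pixels"].astype(float) for _ in range(6)],0).astype(np.uint8)[:,:,::-1]
cv2.imwrite("pics/s7.png",f)
o=(265,235);k=6.6
im=cv2.convertScaleAbs(255*(cv2.resize(f[o[1]:o[1]+85,o[0]:o[0]+60],None,fx=k,fy=k,interpolation=cv2.INTER_CUBIC)/255.)**.6); im2=im.copy()
M=Ro.from_euler("z",-3.3,degrees=True).as_matrix()
for r,col in((.012,(0,0,255)),(.022,(0,255,0))):
    a=np.radians(np.linspace(-45,45,25)); arc=np.c_[r*np.sin(a),r-r*np.cos(a)];e=arc[-1];w=.0245;h=e[1]+w-e[0]
    q=np.vstack([[[-w,.031],[-w,h]],arc,[[w,h],[w,.031]]])
    X=np.c_[np.full(len(q),.009),q[:,0],q[:,1]]@M.T+[p[0],p[1],.0100+.015]
    cv2.polylines(im2,[((proj(c,X)-o+.5)*k).astype(int)],False,col,1)
cv2.imwrite("pics/m7.png",np.hstack([im,im2]))
E
```

```text
grip 0.01720637140957745 59.70754623413086 [ 0.57244126 -0.14256473  0.21391495] 16.8583
t 17.17 tcp [ 0.5727 -0.1427  0.2294] F [ 0.09 -0.99 -2.19] M [-0.01 -0.07 -0.  ] gap 0.017
```

View pics/m7.png

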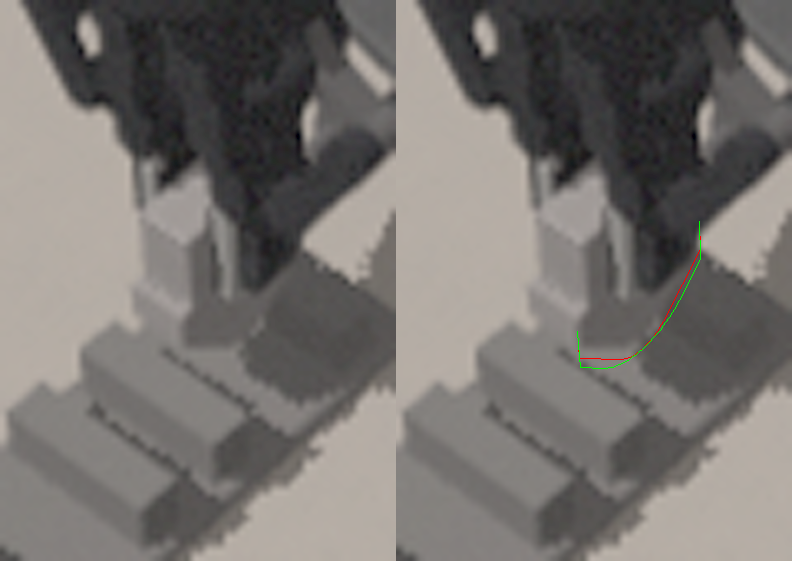

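The lifted gauge shows straight 45° flanks running to a tight nose (crop, about (215,345)), matching the red 12 mm outline. This is the nose gauge. Set it in the groove.

```bash
python3 - <<'E'
from h import *
p=status.sense()["tool_pos"]; manip.move_linear([p[0],p[1],.40],v=.25)
r=seat((.5511,.2094),16.1,.335,.290); print(r); st()
E
```

```text
z 0.315 Fz 4.9 fy -3.5 fx -0.1 Mx -0.76 sh 0.0
z 0.314 Fz 6.0 fy -3.8 fx -0.1 Mx -0.85 sh -0.86
z 0.313 Fz 5.0 fy -1.6 fx 0.7 Mx -0.39 sh -1.81
z 0.312 Fz 6.3 fy -1.0 fx 0.4 Mx -0.18 sh -2.2
z 0.311 Fz 6.9 fy -0.3 fx -0.8 Mx -0.24 sh -2.2
z 0.31 Fz 8.7 fy -1.1 fx 0.4 Mx -0.15 sh -2.2
z 0.309 Fz 9.3 fy -0.0 fx -0.6 Mx -0.09 sh -2.48
z 0.308 Fz 10.5 fy 0.1 fx -0.3 Mx -0.04 sh -2.48
(array([0.55178755, 0.20701794]), 0.308, 0.315, array([-0.03799992, -0.22619512, -0.98855671]))
t 24.53 tcp [0.5519 0.2077 0.3092] F [-0.34 -0.17  9.5 ] M [-0.08  0.12  0.  ] gap 0.0172
```

Well balanced at about 10 N. Hold, ease off, release, retreat, then compare numerically for disturbance before handing in.

```bash
python3 - <<'E'
from h import *
x,y=.55179,.20702
manip.dwell(1.1); st()
manip.move_linear([x,y,.3145],v=.03); manip.dwell(.1); st()
effector.grip(.05); manip.dwell(.1); st()
manip.move_linear([x,y,.43],v=.2)
manip.goto([.45,-.25,.45],[180,0,90]); st()
f={n:optics.camera(n) for n in("side","top")}
for n in f: cv2.imwrite(f"pics/{n}9.png",f[n]["pixels"][:,:,::-1])
a=cv2.imread("pics/side9.png")[85:255,290:440];b=cv2.imread("pics/top9.png")[190:275,175:335]
cv2.imwrite("pics/m9.png",np.hstack([cv2.resize(a,(353,400)),cv2.resize(b,(440,400))]))
E
```

```text
t 25.63 tcp [0.5518 0.2077 0.3092] F [-0.32 -1.16  8.61] M [-0.13  0.1   0.06] gap 0.0174
t 26.1 tcp [0.5519 0.2076 0.3144] F [0.64 2.04 4.83] M [ 0.56 -0.24  0.02] gap 0.017
t 26.62 tcp [0.5517 0.2069 0.3142] F [ 0.57  0.22 -0.19] M [ 0.   -0.01 -0.01] gap 0.0501
t 29.05 tcp [ 0.4504 -0.2494  0.4499] F [-0.42 -0.08  0.99] M [-0.    0.04  0.03] gap 0.0501
```

The picture budget is used up, so I'll check the final pose numerically from the image differences.

```bash
python3 - <<'E'
from h import *
S=pickle.load(open("side0.pkl","rb"))
a=cv2.imread("pics/side_avg.png").astype(int);b=cv2.imread("pics/side9.png").astype(int)
d=(np.abs(a-b).max(2)>35).astype(np.uint8)
for n,c,th,z in(("ridge",(.5302,.026),-15.9,.094),("groove",(.5511,.2094),16.1,.1125)):
    M=Ro.from_euler("z",th,degrees=True).as_matrix()
    X=np.array([[sx*.009,sy*.02,h] for h in(.033,.058) for sx in(1,-1) for sy in(1,-1)])@M.T+[*c,z]
    q=proj(S,X); hull=cv2.convexHull(q.astype(np.float32)); lo=q.min(0);hi=q.max(0)
    m=np.zeros(d.shape,np.uint8);cv2.fillConvexPoly(m,hull.astype(int),1)
    x0,y0=(lo-12).astype(int);x1,y1=(hi+12).astype(int);y1=int(hi[1])
    best=max(((d[y0:y1,x0:x1]*np.roll(m,(dy,dx),(0,1))[y0:y1,x0:x1]).sum()-((1-d[y0:y1,x0:x1])*np.roll(m,(dy,dx),(0,1))[y0:y1,x0:x1]).sum(),-abs(dx)-abs(dy),dx,dy) for dx in range(-8,9) for dy in range(-8,9))
    print(n,lo,hi,"cover",(d*m).sum()/m.sum(),"best shift",best,m.sum())
print("blunt region changed",d[315:350,218:250].mean())
E
```

```text
ridge [323.1390771  166.04912841] [346.36999636 190.07850175] cover 0.49029126213592233 best shift (np.uint64(18446744073709551614), -8, 3, -5) 412
groove [389.89654596 114.6630205 ] [405.24980587 138.15106045] cover 0.6280701754385964 best shift (np.uint64(18446744073709551615), -5, -3, -2) 285
blunt region changed 0.0<stdin>:11: RuntimeWarning: overflow encountered in scalar subtract
```

```bash
python3 - <<'E'
import cv2,numpy as np
from h import *
S=pickle.load(open("side0.pkl","rb"))
a=cv2.imread("pics/side_avg.png");b=cv2.imread("pics/side9.png")
d=cv2.medianBlur((np.abs(a.astype(int)-b).max(2)>15).astype(np.uint8),3).astype(int)
for n,c,th,z in(("ridge",(.5302,.026),-15.9,.094),("groove",(.5511,.2094),16.1,.1125)):
    M=Ro.from_euler("z",th,degrees=True).as_matrix(); r=[]
    for tilt in(-12,-8,-4,0,4,8,12):
        X=np.array([[sx*.009,sy*.02,h] for h in(.033,.058) for sx in(1,-1) for sy in(1,-1)])@Ro.from_euler("x",tilt,degrees=True).as_matrix().T@M.T+[*c,z]
        m=np.zeros(d.shape,np.uint8);cv2.fillConvexPoly(m,cv2.convexHull(proj(S,X).astype(np.float32)).astype(int),1)
        r.append((tilt,round(float(d[m>0].mean()),2)))
    print(n,r)
x0,y0=315,155
for nm,(x0,x1,y0,y1) in dict(ridge=(312,362,155,215),groove=(376,422,105,150)).items():
    print(nm);[print("".join(".#"[v] for v in d[y,x0:x1])) for y in range(y0,y1,2)]
E
```

```text
ridge [(-12, 0.63), (-8, 0.64), (-4, 0.65), (0, 0.68), (4, 0.7), (8, 0.74), (12, 0.77)]
groove [(-12, 0.91), (-8, 0.91), (-4, 0.93), (0, 0.92), (4, 0.93), (8, 0.92), (12, 0.93)]
ridge
.................................................#
#..............................................###
#######......................................#####
######......................................######
#####.......................................######
#####........................................#####
####..........#########..######................###
#################################.............####
##################################################
##############################....################
###########################.......################
########################..........################
######################..#####.....################
######################..####......################
###################......#........################
##################.................###############
##################...................#############
####################.................############
[... 1001 characters left out ...]
######.......############..........#######
.#######........#############........#########
#######..........############.....############
########........##############.###############
#########......##############################.
#############..#########################......
#############..###################............
#########..######################.............
##########.######################.............
################################..............
#########.######################..............
#######.....###################...............
#######......##################...............
#######........############...................
#######..........#########....................
```

```bash
python3 - <<'E'
from h import *
a=cv2.imread("pics/side3.png",0);b=cv2.imread("pics/side9.png",0)
r=cv2.matchTemplate(b[155:235,310:370],a[165:225,320:360],cv2.TM_CCOEFF_NORMED);print("ridge gauge match",cv2.minMaxLoc(r)[1::2],"expect (10,10)")
print(workorder.finish_job())
E
```

```text
ridge gauge match (0.9966139793395996, (10, 10)) expect (10,10)
the job is handed in; nothing more can be done
None
```

I set the hollow gauge on the ridge and the nose gauge in the groove, pressed each at about 9–10 N for over a second, released both and handed the job in at about 29 s. The verdict was not shown. The last image check confirmed the ridge gauge had not moved since release and the blunt gauge's area was unchanged, but I could not confirm the groove gauge's final pose from the pictures; it was centred by force balance and let go with almost no load.

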